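Start up the soldering place in order

ROBOT

A 6-joint arm with a two-finger parallel gripper is mounted at the origin on the work surface. World frame = base frame: x ahead of the robot, y to its left, z up, the work surface at z = 0. Lengths are in m, angles in rad, forces in N, time in s.
With the tool pointing down it reaches from about 0.25 to 0.775 m from the base axis. Payload 4 kg.
Tool frame: the origin (TCP) lies midway between the tips of the shut fingers; the grasp point (between the pads) lies 19 mm behind it; z points along the fingers, y is the line along which they close (so a half turn about z gives the same grasp; the last joint's range is limited). The gripper opens to 94 mm and grips with 3 to 60 N. Pads are 16 mm wide; open, the fingers measure 119 mm over their backs; the gripper's body (75 mm by 177 mm) begins 78 mm behind the grasp point.
Start: joints at [-1.438, 0.087, 1.371, -0, 1.684, -0.103], TCP at [0.128, -0.535, 0.206] pointing down, gripper open.
Joint ranges: [-3.1, 3.1], [-0.76, 2.03], [0.27, 2.55], [-1.08, 4.22], [0.17, 2.65], [-2.57, 2.57]. Speed limits (rad/s): [2.79, 2.79, 3.14, 3.14, 3.14, 3.14].

INTERFACE

Orientations are given as [roll, pitch, yaw] about the fixed x, y, z axes, in that order (R = Rz(yaw) Ry(pitch) Rx(roll)).
In Python, from bench import robot gives the robot as it stands. The module is installed in compiled form; this text tells all that it offers.
- The arm moves only by the tool arm_command, never from a script. Its argument "targets" is a list of rows, each a list of 4 numbers: the shift along the world's x, y, z as a fraction of full scale, then the turn about the world's z as a fraction of full scale. A call has 1 to 8 rows; each row is the pose to reach, as a shift and turn from the pose commanded when the call began; what a row does not reach only later rows make up. Full scale, the value 1, is 0.5 m for a shift and 120 degrees for a turn. A row lasts 1/12 s, in which the tool goes at most 41.7 mm and 7.16 degrees, less where a joint would pass 70% of its speed; a pose out of reach is approached as far as the arm can. A call with a number of a shift or a turn outside -1 to 1 is refused whole. A call with a gripper value outside its range is refused whole. "claw" is the closure, from 0 (fully open) to 1 (shut), set as the call begins (left out, the last holds). The fingers move at their own pace and stop on an object; the grip force is fixed at half the most. Time passes only in rows, so rows that repeat a pose let the fingers close. It gives the time, the measured TCP pose, the force, the opening and the grip force at its end, in the units of the state.
- robot.get_obs(): the state, without advancing time (a new reading comes with each control period).
- robot.snapshot(name): name is "scene" or "side" or "wrist"; returns the picture (480x640x3 uint8, red, green, blue); there is no depth.
- robot.camera_info(name): a dict with "vfov" (degrees; the focal length in pixels is half the picture's height over the tangent of half this angle, whatever the lens; pixels are square), "cx", "cy" (the principal point, pixels), "k1" (the pictures are not rectified: a ray, as slopes to the right and down, at radius r is drawn at 1 + k1 r^2 times it, then the intrinsics apply), "extrinsics" (4x4, takes a point from camera to world coordinates); the wrist camera has in their place "T_tool_cam" (4x4, takes a point from camera to tool coordinates, whose origin is the TCP and whose axes are the flange's). Camera axes: x right, y up, looking along -z (the intrinsics and any distortion apply to the point x, -y, -z); pixel columns grow to the right and rows downward; lengths in m; the calibration is good to about 2 mm. A picture is of the moment at which its call begins: read the wrist's pose just before it. camera_info takes no time and is no camera call.
- robot.close_job(): hands the job in; it is judged then, once.
The state is a dict: "time": time; "joint_positions": joint angles; "qvel": joint speeds; "joint_torque": joint torques, N m; "tool_pos": TCP position; "ee_rot": TCP orientation; "wrist_force": force on the tool from outside, world axes, zero at the start; "wrist_torque": the same for the moment, N m; "width": finger opening in m; "finger_force": force on a finger pad.
Only numpy, scipy, OpenCV 4.12 (cv2) and the standard library are available. Lean on these libraries where they do the work, as an engineer would, in place of code of your own. Each camera call takes 0.05 s, during which the arm holds its last target. There are 200 camera calls.

TASK

Get the soldering place ready by tapping three push keys with a fingertip, lightly, each until it stays down: first the fume extractor's, then the hot plate's, and last the timer's. Do not pick up, tip or shove the devices, and leave the other things on the bench alone.

Things in the scene. Friction and masses are not known exactly. Their poses are not given: they have to be found in the camera images.
- extractor: Fume extractor: a loose upright grey plastic fan box, 110 mm (its x) by 150 mm (its y) by 130 mm high, about 0.9 kg, round fan grilles on its two broad faces. Origin at the centre of its underside, z up. Its top is flat, with one round push key off the centre.
- extractor_key_top (a point): Centre of the upper face of the extractor's round white push key (26 mm diameter). It moves down with the key. In the extractor's frame it lies at x -25 mm, y +35 mm and 150 mm high when the key is fully out.
- hotplate: Small soldering hot plate: a loose low black case, 170 mm (its x) by 120 mm (its y) by 50 mm high, about 0.85 kg. A bright metal plate, 90 by 100 mm, stands 6 mm above the case top over its +x half (x from -12 to +78 mm); the push key is on the bare ledge at its -x end. Origin at the centre of its underside, z up.
- hotplate_key_top (a point): Centre of the upper face of the hot plate's square white push key (24 by 24 mm). It moves down with the key. In the hot plate's frame it lies at x -53 mm, y -30 mm and 70 mm high when the key is fully out.
- timer: Bench timer: a loose flat round grey puck, 100 mm across, 30 mm high, about 0.22 kg, with a blank display window on its top (+x side) and a bar-shaped push key (-x side). Origin at the centre of its underside, z up.
- timer_key_top (a point): Centre of the upper face of the timer's bar-shaped white push key (16 mm along the timer's x, 40 mm along its y). It moves down with the key. In the timer's frame it lies at x -18 mm, y 0 and 50 mm high when the key is fully out.
- extractor_key (a joint): Travel of the fume extractor's push key in m: 0 fully out (face 20 mm above the surface round it), 0.016 at its hard stop; starts at 0 to 0.002. On when more than 0.006 down; 0.008 to 0.014 is well down, the hard stop need not be reached. The push needed grows evenly from 3.5 N at the start to 4.6 N at 6 mm and 6.5 N just before the stop. It stays down where it is left (no springing back).
- hotplate_key (a joint): Travel of the hot plate's push key in m: 0 fully out (face 20 mm above the surface round it), 0.016 at its hard stop; starts at 0 to 0.002. On when more than 0.006 down; 0.008 to 0.014 is well down, the hard stop need not be reached. The push needed grows evenly from 3.5 N at the start to 4.6 N at 6 mm and 6.5 N just before the stop. It stays down where it is left (no springing back).
- timer_key (a joint): Travel of the timer's push key in m: 0 fully out (face 20 mm above the surface round it), 0.016 at its hard stop; starts at 0 to 0.002. On when more than 0.006 down; 0.008 to 0.014 is well down, the hard stop need not be reached. The push needed grows evenly from 3.5 N at the start to 4.6 N at 6 mm and 6.5 N just before the stop. It stays down where it is left (no springing back).
- flux: Bystander: a standing white bottle with a black cap, 36 mm diameter, 100 mm high. Origin at the centre of its underside.
- driver: Bystander: a screwdriver lying on the bench, about 200 mm long along its own x. Origin under its middle.
- dish: Bystander: an open steel dish, 70 mm across, 30 mm high. Origin at the centre of its underside.
Not all that is in view belongs to the job. Several things look just like the hotplate: the one meant starts farthest to the robot's right. There is more than one size of the timer; the job needs the middle-sized.

How it is judged:
By the outcome, as a careful person would: the job done as asked, in the order asked, and still so for the second after the job is handed in, with the robot touching nothing.
It also fails if it takes over 53 s, if anything falls off the work surface, if the arm or the gripper's body presses on something with over 40 N, if the wrist force passes 120 N, or if a joint passes its speed limit or range.

## Working session

There is one attempt and no reset: what is moved stays moved. The work goes in short steps, Python scripts to look and compute and a tool call to move; the robot and the scene stay as the last step left them, time stands still between calls to the robot, and variables do not carry over. Pictures are saved under pics/ and viewed, at most 10 in all, crops included, and the job is handed in when it is done.

Besides the shell and the picture viewer there is one more tool, called after ">>>" by a JSON object that holds its "api" and its "payload". arm_command: Moves the arm, as the interface text tells. Shift numbers are shares of 0.5 m and turn numbers shares of 120 degrees, none past 1 either way. Its arguments: {"type":"object","properties":{"targets":{"type":"array"},"claw":{"type":"number"}},"required":["targets"]}

```bash
mkdir -p pics; cat > h.py <<'E'
import numpy as np, cv2
from bench import robot
def project(name,P,T=None):
    ci=robot.camera_info(name); E=np.array(ci["extrinsics"]) if T is None else T
    f=240/np.tan(np.radians(ci["vfov"])/2)
    p=(np.atleast_2d(P)-E[:3,3])@E[:3,:3]
    s=np.c_[p[:,0],-p[:,1]]/-p[:,2:3]
    s=s*(1+ci["k1"]*(s**2).sum(1,keepdims=True))
    return s*f+[ci["cx"],ci["cy"]]
def atz(name,uv,z,T=None):
    ci=robot.camera_info(name); E=np.array(ci["extrinsics"]) if T is None else T
    f=240/np.tan(np.radians(ci["vfov"])/2)
    d=(np.atleast_2d(uv).astype(float)-[ci["cx"],ci["cy"]])/f; s=d.copy()
    for _ in range(30): s=d/(1+ci["k1"]*(s**2).sum(1,keepdims=True))
    r=np.c_[s[:,0],-s[:,1],-np.ones(len(s))]@E[:3,:3].T
    return E[:3,3]+r*((z-E[2,3])/r[:,2:3])
E
python3 - <<'E'
from h import *
for n in ("scene","side"):
    a=robot.snapshot(n); cv2.imwrite(f"pics/{n}.png",a[...,::-1])
    ci=robot.camera_info(n); print(n,ci["vfov"],ci["k1"],np.round(ci["extrinsics"],3).tolist())
print(robot.get_obs()["time"])
E
```

```text
scene 42.915192166239734 -0.009138193645103387 [[0.54, -0.722, 0.432, 1.056], [0.841, 0.468, -0.27, -0.347], [-0.008, 0.51, 0.86, 1.139], [0.0, 0.0, 0.0, 1.0]]
side 43.152470253069325 -0.008364241056954871 [[-0.807, 0.302, -0.507, -0.134], [-0.59, -0.439, 0.678, 0.942], [-0.018, 0.846, 0.533, 0.861], [0.0, 0.0, 0.0, 1.0]]
0.1
```

View pics/scene.png

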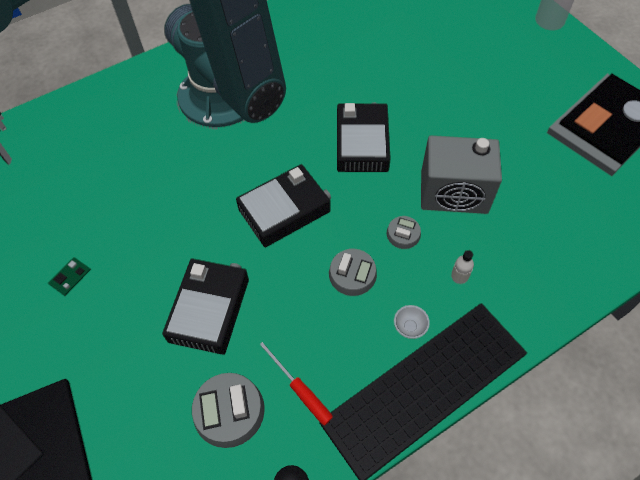

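View pics/side.png

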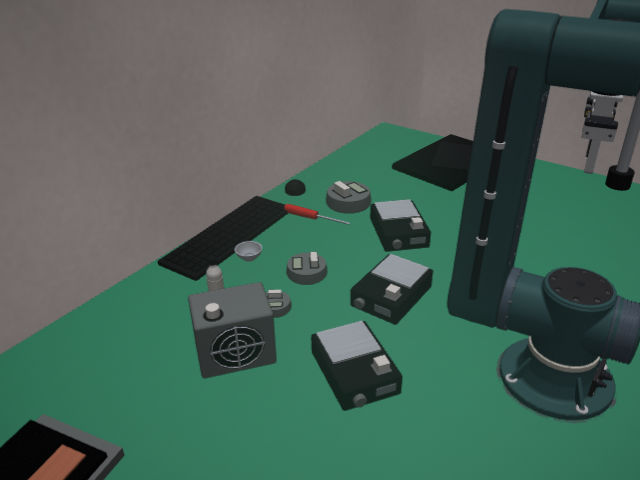

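Candidates in the scene picture:
- **Hot plates:** (363,138), (283,205) and (206,306). The last looks farthest to the robot's right (lowest y).
- **Timers:** (404,232) small, (353,270) middle and (228,409) large. The middle one fits.
- **Extractor:** only one, at (460,175), with its key at (482,146).

I'll check the sizes and enlarge.

```bash
python3 - <<'E'
from h import *
print(np.round(atz("scene",[[363,138],[283,205],[206,306]],.05),3).tolist())
for a,b in ([387,232],[421,232]),([329,270],[377,270]),([192,409],[264,409]): 
    P=atz("scene",[a,b],.02); print(P.mean(0).round(3),np.linalg.norm(P[0]-P[1]).round(3))
def mont(n,cs,out):
    im=cv2.imread(f"pics/{n}.png"); t=[]
    for c in cs:
        k=im[c[1]-25:c[1]+25,c[0]-25:c[0]+25]; k=cv2.resize(k,(400,400),interpolation=cv2.INTER_CUBIC)
        for i in range(0,400,80):
            cv2.line(k,(i,0),(i,6),(0,0,255),1);cv2.line(k,(0,i),(6,i),(0,0,255),1)
        t.append(cv2.resize(k,(266,266)) if 0 else k)
    return t
A=mont("scene",[(482,146),(200,275),(348,265)],0); B=mont("side",[(212,312),(412,225),(308,262)],0)
# 3 columns x 2 rows of 266px : scale 5.32 px per pixel
g=np.vstack([np.hstack([cv2.resize(k,(266,266),interpolation=cv2.INTER_AREA) for k in r]) for r in (A,B)])
cv2.imwrite("pics/m.png",g)
E
```

```text
[[0.344, 0.196, 0.05], [0.402, -0.049, 0.05], [0.521, -0.294, 0.05]]
[0.583 0.14  0.02 ] 0.072
[ 0.599 -0.002  0.02 ] 0.099
[ 0.711 -0.351  0.02 ] 0.131
```

View pics/m.png

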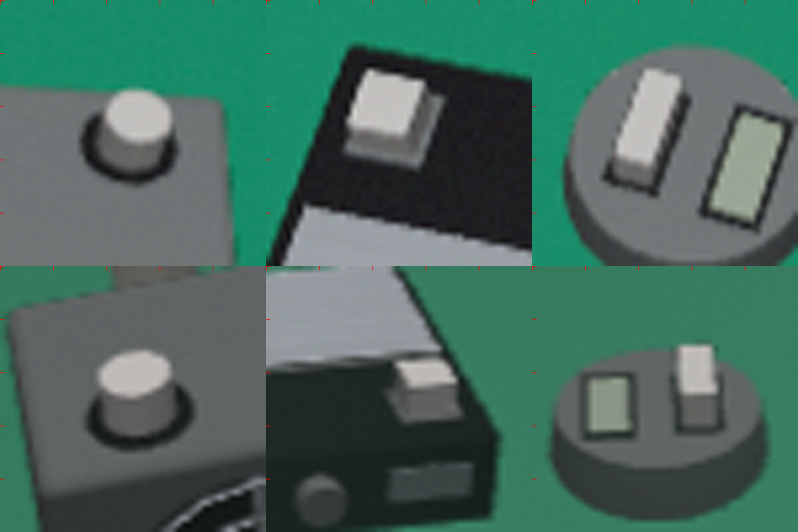

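The crop shows the white keys clearly, with the scene camera on top and the side camera below. The target hot plate is at y=-0.29 (the others are at -0.05 and +0.20). The target timer measures 99 mm (the others 72 and 131 mm). Key-face centres, scene / side:
- **Extractor:** (482.9,142.6) / (212.4,307.3)
- **Hot plate:** (197.9,269.3) / (417.3,220.1)
- **Timer:** (345.2,261.2) / (314.0,256.5)

```bash
python3 - <<'E'
from h import *
for n,z,a,b in (("ext",.149,(482.9,142.6),(212.4,307.3)),("hot",.069,(197.9,269.3),(417.3,220.1)),("tim",.049,(345.2,261.2),(314,256.5))):
    P=atz("scene",a,z)[0];Q=atz("side",b,z)[0]
    from scipy.optimize import least_squares
    r=least_squares(lambda X:np.r_[project("scene",X)[0]-a,project("side",X)[0]-b],P)
    print(n,P.round(4),Q.round(4),"tri",r.x.round(4),r.fun.round(1))
o=robot.get_obs(); print(o["time"],o["tool_pos"],o["ee_rot"],o["wrist_force"],o["width"])
# bearings: hotplate axes, extractor edges
print(atz("scene",[[428,140],[498,143]],.13).round(3))
ci=robot.camera_info("wrist");print(ci["vfov"],np.round(ci["T_tool_cam"],3).tolist())
E
```

```text
ext [0.5533 0.3471 0.149 ] [0.5512 0.3467 0.149 ] tri [0.5524 0.3468 0.1485] [-0.5 -0.1 -0.4 -0. ]
hot [ 0.4519 -0.2723  0.069 ] [ 0.4468 -0.2727  0.069 ] tri [ 0.4493 -0.273   0.067 ] [-0.7 -0.3 -0.9  0.3]
tim [ 0.5859 -0.0128  0.049 ] [ 0.5831 -0.0146  0.049 ] tri [ 0.5847 -0.0135  0.0486] [-0.7 -0.2 -0.8  0.1]
0.1 [ 0.12841337 -0.53431239  0.2044424 ] [-3.13968129e+00 -1.85223772e-04  2.35787245e-01] [ 0.13184252 -1.05558127 -0.3930973 ] 0.09418937384689548
[[0.475 0.268 0.13 ]
 [0.562 0.386 0.13 ]]
68.17790166331775 [[0.001, 0.97, 0.241, 0.07], [1.0, -0.001, -0.001, -0.0], [-0.0, 0.241, -0.97, -0.178], [0.0, 0.0, 0.0, 1.0]]
```

>>> {"api": "arm_command", "payload": {"targets": [[0.6, 0.52, 0.12, 0.25], [0.6, 0.52, 0.12, 0.25], [0.6, 0.52, 0.12, 0.25], [0.6, 0.52, 0.12, 0.25], [0.6, 0.52, 0.12, 0.25], [0.6, 0.52, 0.12, 0.25], [0.6, 0.52, 0.12, 0.25], [0.6, 0.52, 0.12, 0.25]], "claw": 1}}

```text
time: 0.77
tool_pos: [0.3785, -0.3172, 0.2552]
ee_rot: [-3.141, 0.0, 0.759]
wrist_force: [-0.0, -0.1, -1.2]
width: 0.0444
finger_force: 0.0
```

>>> {"api": "arm_command", "payload": {"targets": [[0.2, 0.8, 0, 0.2], [0.2, 0.8, 0, 0.2], [0.2, 0.8, 0, 0.2], [0.2, 0.8, 0, 0.2], [0.2, 0.8, 0, 0.2], [0.2, 0.8, 0, 0.2], [0.2, 0.8, 0, 0.2], [0.2, 0.8, 0, 0.2]]}}

```text
time: 1.43
tool_pos: [0.4582, 0.0065, 0.255]
ee_rot: [-3.141, 0.0, 1.178]
wrist_force: [1.1, -0.6, -0.4]
width: 0.0002
finger_force: 0.0
```

>>> {"api": "arm_command", "payload": {"targets": [[0.12, 0.4, 0, 0], [0.12, 0.4, 0, 0], [0.12, 0.4, 0, 0], [0.12, 0.4, 0, 0], [0.12, 0.4, 0, 0], [0.12, 0.4, 0, 0], [0.12, 0.4, 0, 0], [0.12, 0.4, 0, 0]]}}

```text
time: 2.1
tool_pos: [0.5181, 0.2042, 0.2546]
ee_rot: [-3.141, 0.002, 1.179]
wrist_force: [-1.1, -0.8, -0.0]
width: 0.0008
finger_force: 0.0
```

>>> {"api": "arm_command", "payload": {"targets": [[0.068, 0.285, -0.1, 0], [0.068, 0.285, -0.1, 0], [0.068, 0.285, -0.1, 0], [0.068, 0.285, -0.1, 0], [0.068, 0.285, -0.1, 0], [0.068, 0.285, -0.1, 0]]}}

```text
time: 2.6
tool_pos: [0.5522, 0.3459, 0.2038]
ee_rot: [-3.14, 0.003, 1.178]
wrist_force: [-0.6, -0.5, 0.6]
width: 0.0002
finger_force: 0.0
```

```bash
cat >> h.py <<'E'
def wristT():
    from scipy.spatial.transform import Rotation as R
    o=robot.get_obs(); T=np.eye(4); T[:3,:3]=R.from_euler("xyz",o["ee_rot"]).as_matrix(); T[:3,3]=o["tool_pos"]
    return T@np.array(robot.camera_info("wrist")["T_tool_cam"]),o
E
python3 - <<'E'
from h import *
T,o=wristT(); a=robot.snapshot("wrist")[...,::-1].copy(); np.save("T1.npy",T)
cv2.imwrite("pics/w1.png",a); print(o["tool_pos"],o["wrist_force"],project("wrist",[[.5524,.3468,.149],o["tool_pos"]],T))
E
```

```text
[0.55219262 0.34585577 0.20381455] [-0.62062803 -0.50909038  0.62767905] [[322.75429673 259.9166461 ]
 [322.96899655 290.98776093]]
```

View pics/w1.png

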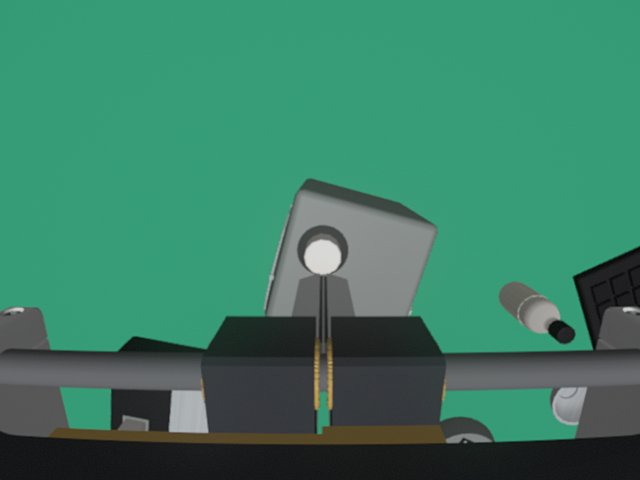

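The wrist view shows the key at (322,257), predicted at (323,260), with the shut fingertips right over it. I'll press now.

>>> {"api": "arm_command", "payload": {"targets": [[0, 0, -0.03, 0], [0, 0, -0.06, 0], [0, 0, -0.08, 0], [0, 0, -0.095, 0], [0, 0, -0.1, 0], [0, 0, -0.1, 0]]}}

```text
time: 3.15
tool_pos: [0.5523, 0.3459, 0.1552]
ee_rot: [-3.141, 0.001, 1.177]
wrist_force: [0.3, -0.4, -0.3]
width: 0.0007
finger_force: 0.0
```

>>> {"api": "arm_command", "payload": {"targets": [[0, 0, -0.004, 0], [0, 0, -0.008, 0], [0, 0, -0.012, 0], [0, 0, -0.012, 0]]}}

```text
time: 3.48
tool_pos: [0.5526, 0.3471, 0.1496]
ee_rot: [3.141, -0.001, 1.178]
wrist_force: [-0.0, 0.4, -0.0]
width: 0.0005
finger_force: 0.0
```

>>> {"api": "arm_command", "payload": {"targets": [[0, 0, -0.004, 0], [0, 0, -0.008, 0], [0, 0, -0.01, 0], [0, 0, -0.01, 0]]}}

```text
time: 3.82
tool_pos: [0.5527, 0.3471, 0.1449]
ee_rot: [3.141, -0.001, 1.178]
wrist_force: [-0.0, -1.0, 4.1]
width: 0.0002
finger_force: 1.9
```

>>> {"api": "arm_command", "payload": {"targets": [[0, 0, -0.004, 0], [0, 0, -0.008, 0], [0, 0, -0.012, 0], [0, 0, -0.012, 0]]}}

```text
time: 4.15
tool_pos: [0.5527, 0.3471, 0.1384]
ee_rot: [3.141, -0.001, 1.178]
wrist_force: [-0.1, 0.2, 4.3]
width: 0.0006
finger_force: 1.9
```

>>> {"api": "arm_command", "payload": {"targets": [[0, 0, -0.002, 0], [0, 0, -0.002, 0], [0, 0, -0.002, 0]]}}

```text
time: 4.4
tool_pos: [0.5527, 0.3471, 0.1377]
ee_rot: [3.141, -0.001, 1.178]
wrist_force: [-0.2, 0.0, 6.0]
width: 0.0004
finger_force: 2.5
```

>>> {"api": "arm_command", "payload": {"targets": [[0, 0, 0, 0]]}}

```text
time: 4.48
tool_pos: [0.5527, 0.3471, 0.1377]
ee_rot: [3.141, -0.001, 1.178]
wrist_force: [-0.6, -0.3, 4.9]
width: 0.0011
finger_force: 2.5
```

>>> {"api": "arm_command", "payload": {"targets": [[0, 0, 0, 0]]}}

```text
time: 4.57
tool_pos: [0.5526, 0.3471, 0.1377]
ee_rot: [3.141, -0.001, 1.178]
wrist_force: [-0.3, -0.0, 4.6]
width: 0.0007
finger_force: 2.6
```

>>> {"api": "arm_command", "payload": {"targets": [[0, 0, 0.02, 0], [0, 0, 0.06, 0], [0, 0, 0.12, 0], [0, -0.05, 0.18, 0], [0, -0.12, 0.2, 0], [0, -0.2, 0.2, 0], [0, -0.28, 0.2, 0], [0, -0.36, 0.2, 0]]}}

```text
time: 5.23
tool_pos: [0.5519, 0.1654, 0.237]
ee_rot: [-3.141, 0.001, 1.179]
wrist_force: [0.1, -0.6, 0.9]
width: 0.0005
finger_force: 0.0
```

>>> {"api": "arm_command", "payload": {"targets": [[-0.2, -0.85, -0.06, -0.25], [-0.2, -0.85, -0.06, -0.25], [-0.2, -0.85, -0.06, -0.25], [-0.2, -0.85, -0.06, -0.25], [-0.2, -0.85, -0.06, -0.25], [-0.2, -0.85, -0.06, -0.25], [-0.2, -0.85, -0.06, -0.25], [-0.2, -0.85, -0.06, -0.25]]}}

```text
time: 5.9
tool_pos: [0.475, -0.1584, 0.2138]
ee_rot: [-3.141, 0.0, 0.655]
wrist_force: [0.1, 0.5, 0.2]
width: 0.0007
finger_force: 0.0
```

```bash
python3 - <<'E'
from h import *
t=[]
for n,c in (("scene",(482,146)),("side",(212,312))):
    a=robot.snapshot(n)[...,::-1]; b=cv2.imread(f"pics/{n}.png")
    for i in (b,a): t.append(cv2.resize(i[c[1]-25:c[1]+25,c[0]-25:c[0]+25],(300,300),interpolation=cv2.INTER_CUBIC))
cv2.imwrite("pics/e.png",np.vstack([np.hstack(t[:2]),np.hstack(t[2:])]))
print(robot.get_obs()["tool_pos"])
E
```

```text
[ 0.47399783 -0.1619409   0.21297867]
```

View pics/e.png

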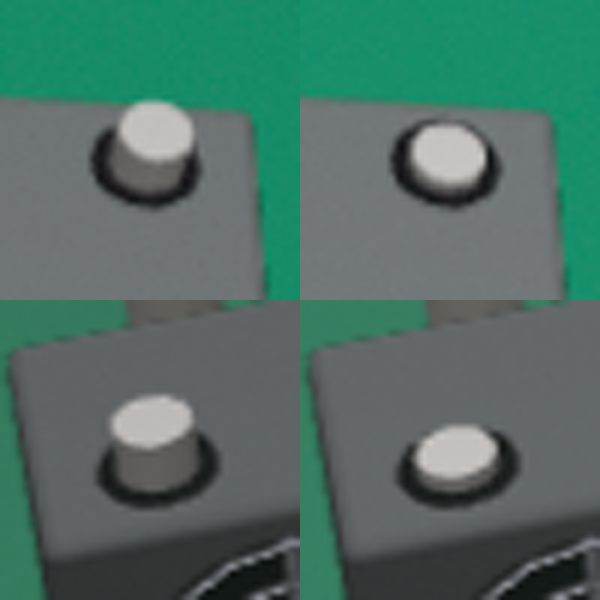

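The before/after pairs show the extractor key (left out, right down at about (450,155) in the crop) well down, and the box has not moved. Next is the hot plate.

>>> {"api": "arm_command", "payload": {"targets": [[-0.05, -0.222, -0.05, 0], [-0.05, -0.222, -0.1, 0], [-0.05, -0.222, -0.15, 0], [-0.05, -0.222, -0.19, 0], [-0.05, -0.222, -0.19, 0], [-0.05, -0.222, -0.19, 0]]}}

```text
time: 6.5
tool_pos: [0.45, -0.2662, 0.1172]
ee_rot: [-3.135, 0.001, 0.654]
wrist_force: [0.2, 0.3, 1.0]
width: 0.0002
finger_force: 0.0
```

```bash
python3 - <<'E'
from h import *
T,o=wristT(); a=robot.snapshot("wrist")[...,::-1].copy()
print(o["tool_pos"],o["wrist_force"],project("wrist",[[.4493,-.273,.069],o["tool_pos"]],T))
cv2.imwrite("pics/w2.png",a)
E
```

```text
[ 0.44998749 -0.26621361  0.11723429] [0.20029244 0.25331659 1.04263041] [[331.03353128 270.83392298]
 [323.30927122 290.84083528]]
```

View pics/w2.png

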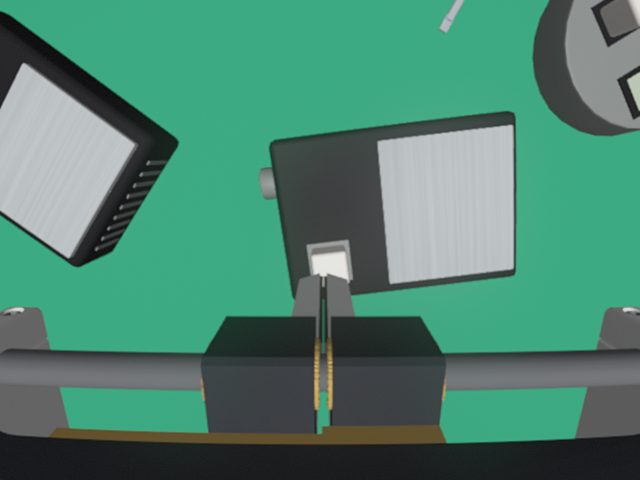

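The wrist view shows the key at about (330,267), predicted at (331,271). The arm was still settling, so I'll go down onto it.

>>> {"api": "arm_command", "payload": {"targets": [[0, 0, -0.03, 0], [0, 0, -0.05, 0], [0, 0, -0.07, 0], [0, 0, -0.07, 0], [0, 0, -0.07, 0]]}}

```text
time: 6.97
tool_pos: [0.4515, -0.2671, 0.0847]
ee_rot: [-3.141, -0.0, 0.656]
wrist_force: [-0.1, 0.3, -0.1]
width: 0.0006
finger_force: 0.0
```

>>> {"api": "arm_command", "payload": {"targets": [[-0.004, -0.011, -0.01, 0], [-0.004, -0.011, -0.02, 0], [-0.004, -0.011, -0.025, 0], [-0.004, -0.011, -0.025, 0]]}}

```text
time: 7.3
tool_pos: [0.4487, -0.2731, 0.0711]
ee_rot: [-3.14, 0.0, 0.654]
wrist_force: [-0.8, -0.1, 0.2]
width: 0.0005
finger_force: 0.0
```

>>> {"api": "arm_command", "payload": {"targets": [[0, 0, -0.004, 0], [0, 0, -0.008, 0], [0, 0, -0.012, 0], [0, 0, -0.012, 0]]}}

```text
time: 7.63
tool_pos: [0.4494, -0.2735, 0.0663]
ee_rot: [3.141, -0.0, 0.655]
wrist_force: [0.5, -0.0, 2.4]
width: 0.0004
finger_force: 1.1
```

>>> {"api": "arm_command", "payload": {"targets": [[0, 0, -0.005, 0], [0, 0, -0.01, 0], [0, 0, -0.016, 0], [0, 0, -0.016, 0], [0, 0, -0.016, 0]]}}

```text
time: 8.05
tool_pos: [0.4494, -0.2735, 0.0579]
ee_rot: [3.141, -0.0, 0.655]
wrist_force: [-0.7, -0.5, 3.5]
width: 0.0007
finger_force: 1.3
```

>>> {"api": "arm_command", "payload": {"targets": [[0, 0, 0, 0]]}}

```text
time: 8.13
tool_pos: [0.4494, -0.2735, 0.0579]
ee_rot: [3.141, -0.0, 0.655]
wrist_force: [-1.5, -0.5, 1.7]
width: 0.0004
finger_force: 1.2
```

>>> {"api": "arm_command", "payload": {"targets": [[0, 0, -0.002, 0], [0, 0, -0.003, 0], [0, 0, -0.003, 0]]}}

```text
time: 8.38
tool_pos: [0.4494, -0.2735, 0.057]
ee_rot: [3.141, -0.0, 0.655]
wrist_force: [-0.6, -1.0, 4.3]
width: 0.0003
finger_force: 2.5
```

>>> {"api": "arm_command", "payload": {"targets": [[0, 0, 0, 0]]}}

```text
time: 8.47
tool_pos: [0.4494, -0.2735, 0.057]
ee_rot: [3.141, -0.0, 0.655]
wrist_force: [-1.3, -0.5, 5.6]
width: 0.0004
finger_force: 2.6
```

>>> {"api": "arm_command", "payload": {"targets": [[0, 0, 0.02, 0], [0, 0, 0.08, 0], [0, 0, 0.14, 0], [0, 0, 0.2, 0], [0.04, 0.07, 0.22, 0], [0.08, 0.14, 0.22, 0], [0.12, 0.21, 0.22, 0], [0.16, 0.28, 0.22, 0]]}}

```text
time: 9.13
tool_pos: [0.5298, -0.1318, 0.1669]
ee_rot: [3.141, -0.001, 0.654]
wrist_force: [-0.0, -0.6, -0.5]
width: 0.0003
finger_force: 0.0
```

>>> {"api": "arm_command", "payload": {"targets": [[0.11, 0.24, 0, 0], [0.11, 0.24, 0, 0], [0.11, 0.24, -0.05, 0], [0.11, 0.24, -0.1, 0], [0.11, 0.24, -0.1, 0]]}}

```text
time: 9.55
tool_pos: [0.5811, -0.0093, 0.1097]
ee_rot: [-3.133, 0.008, 0.66]
wrist_force: [-1.8, -0.1, -1.7]
width: 0.0004
finger_force: 0.0
```

```bash
python3 - <<'E'
from h import *
t=[]
for n,c in (("scene",(200,275)),("side",(412,225))):
    a=robot.snapshot(n)[...,::-1]; b=cv2.imread(f"pics/{n}.png")
    for i in (b,a): t.append(cv2.resize(i[c[1]-25:c[1]+25,c[0]-25:c[0]+25],(270,270),interpolation=cv2.INTER_CUBIC))
T,o=wristT(); w=robot.snapshot("wrist")[150:350,200:450,::-1]
print(o["tool_pos"],project("wrist",[[.5847,-.0135,.049],o["tool_pos"]],T)-[200,150])
t=np.vstack([np.hstack(t[:2]),np.hstack(t[2:])]); 
cv2.imwrite("pics/hp.png",np.hstack([t,np.pad(w,((0,340),(0,0),(0,0)))]))
E
```

```text
[ 0.58281138 -0.01292041  0.11471715] [[125.67920154 105.12261448]
 [123.31288408 140.84533513]]
```

View pics/hp.png

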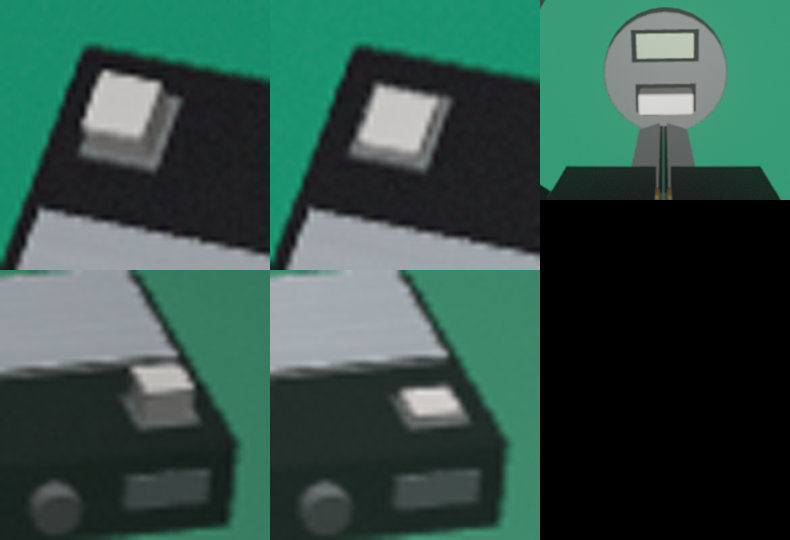

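The hot plate key is well down and the case has not moved. In the wrist crop the timer's key is centred at (126,103), predicted at (126,105), with the fingers in line with the bar.

>>> {"api": "arm_command", "payload": {"targets": [[0.003, -0.002, -0.03, 0], [0.003, -0.002, -0.06, 0], [0.003, -0.002, -0.09, 0], [0.003, -0.002, -0.105, 0], [0.003, -0.002, -0.11, 0], [0.003, -0.002, -0.11, 0]]}}

```text
time: 10.2
tool_pos: [0.5859, -0.0154, 0.0622]
ee_rot: [3.141, -0.0, 0.653]
wrist_force: [0.8, 0.7, 0.9]
width: 0.0007
finger_force: 0.0
```

>>> {"api": "arm_command", "payload": {"targets": [[-0.002, 0.004, -0.01, 0], [-0.002, 0.004, -0.02, 0], [-0.002, 0.004, -0.024, 0], [-0.002, 0.004, -0.028, 0], [-0.002, 0.004, -0.028, 0]]}}

```text
time: 10.62
tool_pos: [0.5849, -0.0123, 0.0478]
ee_rot: [3.141, -0.0, 0.655]
wrist_force: [0.2, 0.2, 1.8]
width: 0.0006
finger_force: 0.7
```

>>> {"api": "arm_command", "payload": {"targets": [[0, 0, -0.004, 0], [0, 0, -0.008, 0], [0, 0, -0.01, 0], [0, 0, -0.01, 0]]}}

```text
time: 10.95
tool_pos: [0.5849, -0.0123, 0.0426]
ee_rot: [3.141, -0.0, 0.655]
wrist_force: [-1.7, -1.0, 3.8]
width: 0.0003
finger_force: 1.9
```

>>> {"api": "arm_command", "payload": {"targets": [[0, 0, -0.004, 0], [0, 0, -0.008, 0], [0, 0, -0.01, 0], [0, 0, -0.01, 0]]}}

```text
time: 11.28
tool_pos: [0.5849, -0.0123, 0.0377]
ee_rot: [3.141, -0.0, 0.655]
wrist_force: [-1.9, -0.1, 4.9]
width: 0.0003
finger_force: 2.1
```

>>> {"api": "arm_command", "payload": {"targets": [[0, 0, 0, 0]]}}

```text
time: 11.37
tool_pos: [0.5849, -0.0123, 0.0376]
ee_rot: [3.141, -0.0, 0.655]
wrist_force: [-1.0, -0.1, 3.7]
width: 0.0002
finger_force: 2.2
```

>>> {"api": "arm_command", "payload": {"targets": [[0, 0, 0.02, 0], [0, 0, 0.08, 0], [0, 0, 0.14, 0], [0, 0, 0.22, 0], [0, 0, 0.3, 0], [-0.08, -0.1, 0.36, 0], [-0.14, -0.18, 0.36, 0], [-0.2, -0.26, 0.36, 0]]}}

```text
time: 12.03
tool_pos: [0.5116, -0.1082, 0.2174]
ee_rot: [3.137, -0.003, 0.657]
wrist_force: [0.4, -1.1, 0.0]
width: 0.0007
finger_force: 0.0
```

>>> {"api": "arm_command", "payload": {"targets": [[-0.1, -0.2, 0, 0], [-0.1, -0.2, 0, 0], [-0.1, -0.2, 0, 0], [-0.1, -0.2, 0, 0], [-0.1, -0.2, 0, 0]]}}

```text
time: 12.45
tool_pos: [0.4605, -0.2085, 0.2145]
ee_rot: [-3.141, -0.001, 0.651]
wrist_force: [0.7, 0.1, 0.3]
width: 0.0008
finger_force: 0.0
```

```bash
python3 - <<'E'
from h import *
t=[]
for n,c in (("scene",(348,265)),("side",(308,262))):
    a=robot.snapshot(n)[...,::-1]; b=cv2.imread(f"pics/{n}.png")
    for i in (b,a): t.append(cv2.resize(i[c[1]-30:c[1]+30,c[0]-30:c[0]+30],(300,300),interpolation=cv2.INTER_CUBIC))
    if n=="scene": s=a
cv2.imwrite("pics/t.png",np.vstack([np.hstack(t[:2]),np.hstack(t[2:])]))
cv2.imwrite("pics/s_end.png",s)
E
```

```text
(no output)
```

View pics/t.png

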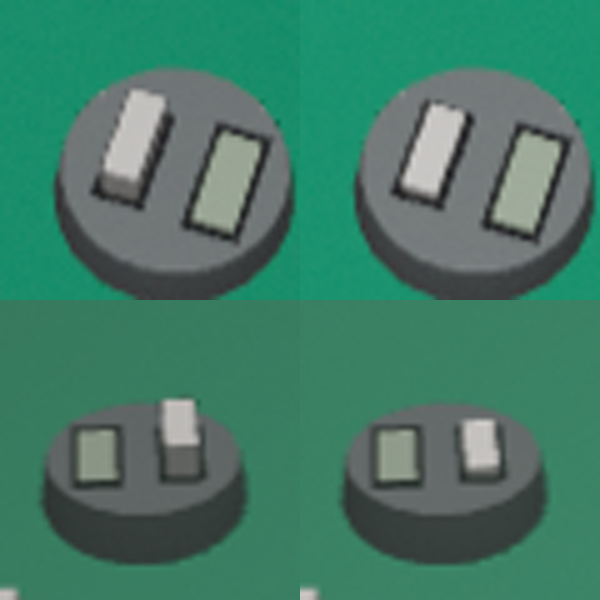

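View pics/s_end.png

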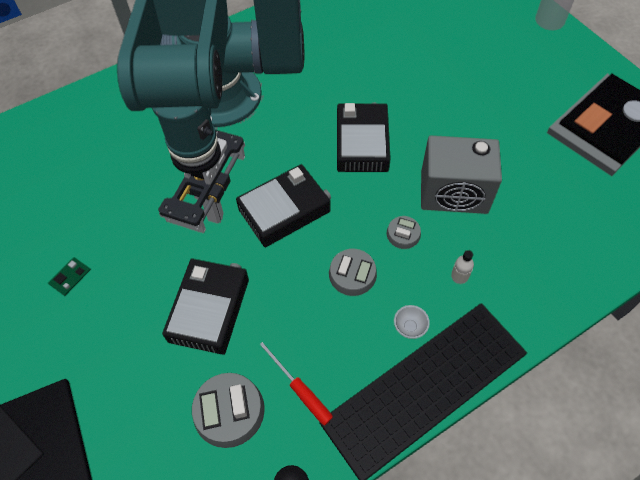

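All three keys, at (481,148), (198,272) and (345,265), are well down. Nothing else has moved, and the arm is clear of everything.

```bash
python3 -c "
from bench import robot
print(robot.close_job())"
```

```text
the job is handed in; nothing more can be done
None
```

I tapped the extractor, hot plate and timer keys in that order; the pictures show all three well down and nothing else moved, and I handed the job in at about 12.6 s with the arm clear.

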